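# Present a valve ball at the blue stock bin

### The arm

A 6-joint arm with a two-finger parallel gripper is mounted at the origin on the work surface. World frame = base frame: x ahead of the robot, y to its left, z up, the work surface at z = 0. Lengths are in m, angles in rad, forces in N, time in s.
With the tool pointing down it reaches from about 0.375 to 0.925 m from the base axis. Payload 5.7 kg.
Tool frame: the origin (TCP) lies midway between the tips of the shut fingers; the grasp point (between the pads) lies 19 mm behind it; z points along the fingers, y is the line along which they close (so a half turn about z gives the same grasp; the last joint's range is limited). The gripper opens to 88 mm and grips with 3 to 60 N. Pads are 20 mm wide; open, the fingers measure 115 mm over their backs; the gripper's body (75 mm by 178 mm) begins 61 mm behind the grasp point.
Start: joints at [1.034, 0.359, 1.51, -0, 1.272, -0.115], TCP at [0.246, 0.547, 0.223] pointing down, gripper open.
Joint ranges: [-2.97, 2.97], [-1.01, 2.36], [0.21, 2.38], [-0.96, 4.11], [0.2, 2.71], [-2.98, 2.98]. Speed limits (rad/s): [2.39, 2.39, 3.14, 3.14, 3.14, 3.14].

### API

Orientations are given as a unit quaternion [x, y, z, w].
In Python, from bench import move_ptp, servo_line, goto_joints, move_gripper, sleep, inverse_kinematics, capture, PlanningError, close_job, spot_in, silhouettes, current_clock, current_joint_pos, current_qvel, current_joint_torque, current_position, current_orientation, current_force, current_torque, current_finger_gap, current_grip_force gives the robot as it stands. Calls block until the motion is done:
- move_ptp(position, orientation): joint-space move of the TCP to a pose.
- servo_line(position, orientation=None, rate=0.15, contact_N=None): straight line of the TCP; orientation=None keeps the orientation; rate is the mean speed in m/s. With contact_N (N) it stops when the force on the tool has changed by that much, and returns True; else False.
- goto_joints(angles): joint-space move.
- move_gripper(opening): finger opening in m; the grip force is fixed at half the most; returns when the fingers have stopped.
- sleep(seconds).
- inverse_kinematics(position, orientation): joint angles nearest the present ones, or None.
- capture(name): name is "scene" or "top"; returns a dict with "image" (384x512x3 uint8, blue, green, red), "range_z" (384x512 float32, m along the optical axis (not along the pixel's ray), 0 where there is no reading), "intrinsics" (3x3 intrinsics, pixels), "R" (3x3) and "t" (3): a world point X has camera coordinates R X + t. Camera axes: x right, y down, z forward; pixel columns grow to the right and rows downward; lengths in m; the calibration is good to about 2 mm. A picture is of the moment at which its call begins.
A pose or a line that the arm cannot do raises PlanningError and nothing moves.
- close_job(): hands the job in; it is judged then, once.
Trained networks look in the newest picture that a camera, given by its name, has taken for a name from the list of things; names that differ only in an ending like _2 or _b are one class to them, and where a whole thing is asked for, a point or a joint stands for the part that bears it (a point fixed in the world has none). Each returns a list of dicts, best first, with "conf" (0 to 1); they miss things now and then, are a little off and sometimes report something else, mostly with a low value. They report only what shows in the picture. A call takes as long as a camera call. They do not tell look-alikes from the thing itself.
- spot_in(camera, query): "xy" ([column, row] in pixels, amid what is visible of it).
- silhouettes(camera, query): "region" (384x512 bool, what is visible of it) and "xy" ([column, row] in pixels, amid what is visible of it).
Readings, each from a call of its own:
- current_clock(): time.
- current_joint_pos(): joint angles.
- current_qvel(): joint speeds.
- current_joint_torque(): joint torques, N m.
- current_position(): TCP position.
- current_orientation(): TCP orientation.
- current_force(): force on the tool from outside, world axes, zero at the start.
- current_torque(): the same for the moment, N m.
- current_finger_gap(): finger opening in m.
- current_grip_force(): force on a finger pad.
Only numpy, scipy, OpenCV 4.12 (cv2) and the standard library are available. Lean on these libraries where they do the work, as an engineer would, in place of code of your own. Each camera call takes 0.05 s, during which the arm holds its last target. There are 200 camera calls.

### The job

Take the orange ball from the rack, lay it gently in the middle of the dished pan on the post stand and let go of it. Then lift the pan by its yellow handle and turn it a quarter turn so that its spout points squarely at the blue bin, keeping it level and the ball in the middle all the while, and finish still holding the pan by its handle, level and motionless, centred 5 to 10 cm above its stand. Leave everything else where it is.

Things in the scene. Friction and masses are not known exactly. Their poses are not given: they have to be found in the camera images.
- stand: Fixed post stand: round dark steel foot (110 mm across, 8 mm thick), slim 22 mm post, narrow black rubber head 56 mm across, its flat top 90 mm above the bench; the pan rests on it. Origin on the bench under the post's axis, z up. Its y axis points to one bin, -y to the other; its -x side faces roughly to the robot.
- pan_center (a point): Middle of the dished floor of the loose aluminium pan (124 mm across, 160 g), 6 mm above its flat underside. The floor rises outwards at 6 degrees, so a ball rolls to the middle; a lip (top 19 mm above the underside) opens only at the spout. Pan axes: +x to spout, -x to handle, z up. At first level and centred on the stand, spout along the stand's +x within 9 degrees.
- pan_handle (a point): Grip point of the pan's handle, an upright yellow lug outside the rim opposite the spout, 88 mm from the pan's middle: 10 mm thick along the pan's x, 34 mm wide, from 9 to 65 mm above the pan's underside. The point is mid-thickness, mid-width, 40 mm above pan_center; pan axes. Bracket under it: top 13 mm above the underside. A 60 N grip across the thickness keeps the pan level.
- pan_spout (a point): Outer end of the pan's open spout (50 mm wide), 88 mm from the pan's middle, on its +x side; pan axes.
- orange_ball_center (a point): Centre of the loose orange ball, 40 mm diameter, 50 g. At first it sits in one of the rack's three ring seats, centre 30 mm above the bench. Lying in the middle of the pan, its centre is 20 mm above pan_center; fingertips reaching no more than 11 mm below its centre then clear the pan's floor.
- orange_ball: The same orange ball; origin at a point on its surface that turns as it rolls (use orange_ball_center for its position).
- pan: The same pan; origin at the centre of its flat underside, +x to the spout, z up.
- rack: Fixed plywood strip 270 x 70 x 4 mm with three steel ring seats (33 mm across, tops 14 mm above the bench) at x = -85, 0 and +85 mm along it; an orange, a white and a black ball sit in them in any order. Origin at the underside centre, x along the strip.
- white_ball_center (a point): Centre of a loose white ball, 40 mm, on the rack; a bystander.
- black_ball_center (a point): Centre of a loose black ball, 40 mm, on the rack; a bystander.
- blue_bin_mid (a point): Middle of the mouth of the fixed blue open bin (180 mm along the stand's x, 140 mm along its y, 65 mm high), square beside the stand: its centre 155 mm from the stand's axis, on the stand's +y or -y side. Brass stock lies in it.
- red_bin_mid (a point): Middle of the mouth of the fixed red open bin, same size, on the other side of the stand. Steel stock lies in it.
- coupling: Loose steel pipe coupling standing upright, 42 mm across, 45 mm high, near the robot; a bystander. Origin at the underside centre.
- black_ring: Loose black plastic ring lying flat, 90 mm across, 15 mm high, beyond the work area; a bystander.
- driver: Loose screwdriver lying at the robot's left; a bystander.
- junction_box: Loose grey open junction box 100 x 70 x 45 mm, far left; a bystander.
Mind the look-alikes: they are no part of the job. Leave any turquoise look-alike of the pan alone.

How it is judged:
On the way, in this order (a step that is already met when the one before it is completed fails the run):
1. the orange ball lies let go in the middle of the pan, while the pan still rests on the stand (horizontal distance between orange_ball_center and pan_center below 0.015 m and z of orange_ball_center in the frame of pan_center between 0.012 and 0.028 m and contact force between the fingers and orange_ball below 0.05 N and contact force between pan and stand above 0.5 N and linear speed of orange_ball below 0.05 m/s), for 0.2 s.
2. the pan is lifted clear of the stand by the fingers, with the ball in its middle (horizontal distance between orange_ball_center and pan_center below 0.015 m and z of orange_ball_center in the frame of pan_center between 0.012 and 0.028 m and contact force between the fingers and orange_ball below 0.05 N and z of pan_center in the frame of stand above 0.111 m and contact force between pan and stand below 0.05 N and contact force between the fingers and pan above 1 N), for 0.1 s.
At the end, for the whole second after the job is handed in: Pan held in the fingers, at rest, clear of the stand: middle within 30 mm of the stand's axis, underside 30 to 120 mm above the seat, level within 0.10 rad, spout towards the blue bin within 0.17 rad of square to the stand; ball at rest, untouched, within 15 mm of the pan's middle (horizontal distance between orange_ball_center and pan_center below 0.015 m and z of orange_ball_center in the frame of pan_center between 0.012 and 0.028 m and contact force between the fingers and orange_ball below 0.05 N and z of pan_center in the frame of stand between 0.126 and 0.216 m and horizontal distance between pan_center and stand below 0.03 m and angle between the x axis of pan_center and the y axis of stand, either way round below 0.17 rad and horizontal distance between pan_spout and blue_bin_mid below 0.12 m and angle between pan_center's own z axis and vertical below 0.1 rad and contact force between the fingers and pan above 1 N and contact force between pan and stand below 0.05 N and linear speed of pan below 0.03 m/s and angular speed of pan below 0.15 rad/s and linear speed of orange_ball below 0.04 m/s); the arm keeps its last pose, push and grip.
It fails at once if the ball strays more than 25 mm from the middle of the lifted pan (z of pan_center in the frame of stand above 0.111 m and horizontal distance between orange_ball_center and pan_center above 0.025 m).
It fails at once if the lifted pan is tilted more than 0.17 rad (z of pan_center in the frame of stand above 0.111 m and angle between pan_center's own z axis and vertical above 0.17 rad).
It fails at once if the ball is dropped or thrown (moves faster than 0.6 m/s out of the fingers) (linear speed of orange_ball above 0.6 m/s and contact force between the fingers and orange_ball below 0.05 N).
It fails at once if a bystander is disturbed by more than 20 mm (distance of any of white_ball_center, black_ball_center, coupling, black_ring, driver, junction_box from where it was at the start of the episode above 0.02 m).
It also fails if it takes over 64 s, if anything falls off the work surface, if the arm or the gripper's body presses on something with over 40 N, if the wrist force passes 120 N, or if a joint passes its speed limit or range.

## Working session

There is one attempt and no reset: what is moved stays moved. The work goes in short steps, each a Python script; the robot and the scene stay as the last script left them, time stands still between calls to the robot, and variables do not carry over. Pictures are saved under pics/ and viewed, at most 10 in all, crops included, and the job is handed in when it is done.

```bash
mkdir -p pics; ls
cat > h.py <<'E'
import numpy as np, cv2
from bench import *
def px2w(c,u,v,z):
    # pixel ray cut with plane height z
    K=np.array(c["intrinsics"]);R=np.array(c["R"]);t=np.array(c["t"])
    d=R.T@np.linalg.solve(K,[u,v,1.]);o=-R.T@t
    return o+d*(z-o[2])/d[2]
def cloud(c):
    K=np.array(c["intrinsics"]);R=np.array(c["R"]);t=np.array(c["t"])
    z=c["range_z"];v,u=np.mgrid[:384,:512]
    P=np.stack([(u-K[0,2])/K[0,0]*z,(v-K[1,2])/K[1,1]*z,z],-1)
    W=(P-t)@R; W[z<=0]=np.nan
    return W
E
python3 - <<'E'
from h import *
for n in ("top","scene"):
    c=capture(n);cv2.imwrite(f"pics/{n}0.png",c["image"]);W=cloud(c)
    print(n,"cam at",-np.array(c["R"]).T@c["t"])
    for q in ["orange_ball","pan","pan_handle","pan_spout","stand","rack","white_ball_center","black_ball_center","blue_bin_mid","red_bin_mid","coupling"]:
        for s in silhouettes(n,q)[:3]:
            p=W[s["region"]];p=p[~np.isnan(p[:,0])]
            print(q,round(s["conf"],2),np.round(s["xy"]),s["region"].sum(),"med",np.round(np.median(p,0),3),"lo",np.round(p.min(0),3),"hi",np.round(p.max(0),3)) if len(p) else print(q,s["conf"],"nodepth")
E
```

```text
pics
top cam at [0.35566364 0.06342235 1.27901482]
orange_ball 0.68 [374. 217.] 152 med [ 0.423 -0.276  0.045] lo [ 0.407 -0.295  0.003] hi [ 0.442 -0.26   0.055]
orange_ball 0.4 [353.  98.] 360 med [ 0.736 -0.244  0.014] lo [ 0.689 -0.29  -0.004] hi [ 0.782 -0.202  0.025]
pan 0.79 [128. 258.] 2104 med [0.318 0.398 0.012] lo [ 0.241  0.319 -0.006] hi [0.397 0.474 0.073]
pan 0.75 [383. 294.] 2132 med [ 0.209 -0.306  0.013] lo [ 0.136 -0.375 -0.003] hi [ 0.287 -0.225  0.072]
pan 0.71 [240. 152.] 2212 med [0.601 0.075 0.102] lo [ 0.504  0.009 -0.004] hi [0.688 0.143 0.16 ]
pan_handle 0.74 [241. 149.] 2204 med [0.601 0.075 0.102] lo [ 0.504  0.014 -0.001] hi [0.69  0.146 0.16 ]
pan_handle 0.74 [381. 295.] 2091 med [ 0.208 -0.305  0.013] lo [ 0.136 -0.375 -0.003] hi [ 0.287 -0.228  0.072]
pan_handle 0.68 [126. 259.] 2021 med [0.318 0.396 0.012] lo [ 0.243  0.319 -0.006] hi [0.397 0.466 0.073]
pan_spout 0.95 [241. 152.] 2271 med [0.601 0.076 0.102] lo [ 0.504  0.01  -0.005] hi [0.721 0.143 0.16 ]
pan_spout 0.92 [384. 295.] 2217 med [ 0.208 -0.307  0.013] lo [ 0.123 -0.389 -0.005] hi [ 0.28
[... 2386 characters left out ...]
3 -0.004] hi [0.693 0.175 0.156]
rack 0.58 [146. 299.] 2310 med [ 0.543 -0.303  0.002] lo [ 0.37  -0.36  -0.005] hi [ 0.651 -0.237  0.045]
white_ball_center 0.58 [149. 312.] 303 med [ 0.603 -0.317  0.04 ] lo [ 0.553 -0.335  0.001] hi [ 0.615 -0.297  0.049]
black_ball_center 0.52 [142. 281.] 264 med [ 0.521 -0.298  0.04 ] lo [ 0.475 -0.316 -0.001] hi [ 0.532 -0.272  0.049]
red_bin_mid 0.96 [346. 210.] 3018 med [0.589 0.256 0.031] lo [ 0.441  0.107 -0.004] hi [0.688 0.375 0.11 ]
coupling 0.79 [173. 216.] 318 med [ 0.358 -0.16   0.028] lo [ 0.282 -0.179 -0.003] hi [ 0.37  -0.123  0.046]
coupling 0.21 [146. 300.] 2259 med [ 0.541 -0.302  0.002] lo [ 0.374 -0.357 -0.003] hi [ 0.651 -0.236  0.029]
```

View pics/top0.png

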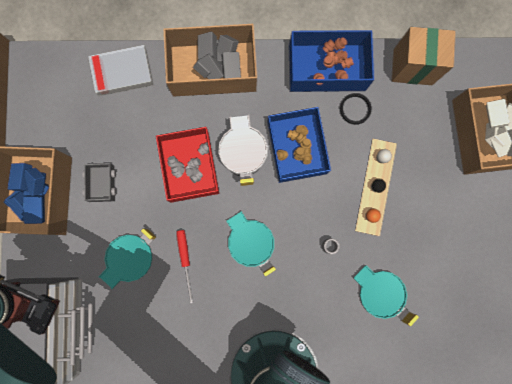

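View pics/scene0.png

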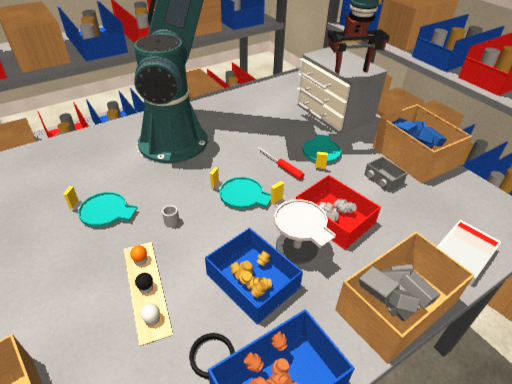

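The top view shows the white pan at (243,150), spout away from the robot and handle at (247,181). The blue bin beside it is at (300,144), on the world −y side. The orange ball is at (373,216), nearest the robot on the rack. The turquoise pans are decoys. Next I'll fit the exact geometry.

```bash
cat >> h.py <<'E'
from scipy.optimize import least_squares
from scipy.spatial.transform import Rotation as Ro
def sphere(p,r=0.02):
    f=lambda x:np.linalg.norm(p-x,axis=1)-r
    return least_squares(f,np.median(p,0)-[0,0,.01],loss="soft_l1",f_scale=.002).x
def pan_fit(W,img,zoff=0.0,c0=(.6,.075)):
    "rim circle, handle xy, from cloud; zoff = lift above the seat"
    P=W.reshape(-1,3);hsv=cv2.cvtColor(img,cv2.COLOR_BGR2HSV).reshape(-1,3)
    near=np.hypot(P[:,0]-c0[0],P[:,1]-c0[1])<.12
    Y=near&(P[:,2]>.12+zoff)&(P[:,2]<.162+zoff)&(abs(hsv[:,0].astype(int)-27)<8)&(hsv[:,1]>120)
    D=near&(P[:,2]>.088+zoff)&(P[:,2]<.118+zoff)&(hsv[:,1]<60)
    return P[D],P[Y]
def down(yaw): # tool z down, tool y at world angle yaw
    y=np.array([np.cos(yaw),np.sin(yaw),0]);z=np.array([0,0,-1.])
    return Ro.from_matrix(np.stack([np.cross(y,z),y,z],1)).as_quat()
E
cat > m.py <<'E'
from h import *
for n in ("top","scene"):
    c=capture(n);W=cloud(c);hsv=cv2.cvtColor(c["image"],cv2.COLOR_BGR2HSV);P=W.reshape(-1,3)
    for q in ["orange_ball","white_ball_center","black_ball_center"]:
        s=silhouettes(n,q)
        if s:
            p=W[s[0]["region"]];p=p[p[:,2]>.03];print(n,q,np.round(sphere(p),4))
    D,Y=pan_fit(W,c["image"])
    top=Y[Y[:,2]>.148]
    print("pan pts",len(D),"handle top",len(top),np.round(np.median(top,0),4),np.round((top.min(0)+top.max(0))/2,4))
    m=cv2.minAreaRect(top[:,:2].astype(np.float32)*1000);print(" lug rect",m)
    # outer circle: hull pts excluding spout and lug
    f=lambda x:np.maximum(0,0)+np.hypot(*(h-x).T)-.062
    hull=cv2.convexHull((D[:,:2]*1000).astype(np.float32))[:,0]/1000
    h=hull;r=least_squares(f,[.6,.075],loss="soft_l1",f_scale=.001);print(" pan circle",np.round(r.x,4),np.round(np.median(abs(r.fun)),4))
    sp=D[np.hypot(*(D[:,:2]-r.x).T)>.070];print(" spout dir deg",np.degrees(np.arctan2(*(np.median(sp[:,:2],0)-r.x)[::-1])),len(sp),"handle dir",np.degrees(np.arctan2(*(np.median(top[:,:2],0)-r.x)[::-1])))
    H,S=hsv[...,0].astype(int).ravel(),hsv[...,1].ravel()
    for nm,k,c0 in (("blue",abs(H-115)<15,(.625,-.08)),("red",(H<6)|(H>172),(.58,.233))):
        M=k&(S>120)&(P[:,2]>.058)&(P[:,2]<.076)&(np.hypot(P[:,0]-c0[0],P[:,1]-c0[1])<.14)
        rim=P[M][:,:2]
        a=cv2.minAreaRect((rim*1000).astype(np.float32));print(" ",nm,len(rim),a)
E
python3 m.py
```

```text
top orange_ball [ 0.4265 -0.2802  0.0311]
top white_ball_center [ 0.5925 -0.3175  0.0308]
top black_ball_center [ 0.5091 -0.2987  0.0308]
pan pts 2102 handle top 54 [0.5105 0.0644 0.1553] [0.5102 0.0655 0.1535]
 lug rect ((510.5115661621094, 65.58085632324219), (10.305935859680176, 32.133033752441406), 4.644968032836914)
 pan circle [0.5964 0.075 ] 0.0015
 spout dir deg 4.155436939200751 186 handle dir -172.95248775614292
  blue 376 ((623.8919067382812, -77.1871566772461), (180.31736755371094, 140.10919189453125), 9.565629959106445)
  red 369 ((572.0762939453125, 227.5010223388672), (180.65748596191406, 138.91404724121094), 9.67469596862793)
scene orange_ball [ 0.429  -0.2779  0.0277]
scene white_ball_center [ 0.5946 -0.3152  0.0279]
scene black_ball_center [ 0.5123 -0.2968  0.0277]
pan pts 1991 handle top 50 [0.5162 0.0666 0.1531] [0.5145 0.0675 0.1519]
 lug rect ((514.420166015625, 67.48949432373047), (10.677974700927734, 31.365739822387695), 2.382749080657959)
 pan circle [0.6092 0.0764] 0.0066
 spout dir deg 1.749136226368973 202 handle dir -173.9758635647111
  blue 593 ((627.2533569335938, -75.70033264160156), (181.7821807861328, 141.99179077148438), 9.900527000427246)
  red 353 ((574.5433349609375, 229.8097686767578), (181.78392028808594, 143.1435089111328), 9.606894493103027)
```

```bash
cat > a.py <<'E'
from h import *
d=np.radians
for nm,p,y in (("ball",(.428,-.279,.02),77.3),("ball",(.428,-.279,.02),-102.7),("place",(.5995,.076,.106),77.3),("place",(.5995,.076,.106),-102.7),("grip",(.5125,.0665,.117),5.5),("grip",(.5125,.0665,.117),185.5),("end",(.585,.163,.187),-80.4),("end",(.585,.163,.187),99.6)):
    q=inverse_kinematics(p,down(d(y)));print(nm,y,None if q is None else np.round(q,2))
q=down(d(77.3))
move_gripper(.07)
move_ptp([.428,-.279,.16],q)
print(current_clock(),current_position())
c=capture("top");W=cloud(c);cv2.imwrite("pics/pre.png",c["image"])
servo_line([.428,-.279,.020],q,rate=.08,contact_N=5)
print(current_position(),current_force())
move_gripper(0.0);print("gap",current_finger_gap(),current_grip_force())
servo_line([.428,-.279,.20],q,rate=.1);print("gap",current_finger_gap(),current_grip_force(),current_clock())
c=capture("scene");cv2.imwrite("pics/picked.png",c["image"])
E
python3 a.py
```

```text
ball 77.3 [-0.71  0.51  1.9  -0.    0.73 -2.06]
ball -102.7 [-0.71  0.51  1.9  -0.    0.73  1.08]
place 77.3 [ 0.01  0.49  1.62 -0.    1.03 -1.34]
place -102.7 [ 0.01  0.49  1.62 -0.    1.03  1.8 ]
grip 5.5 [-0.    0.37  1.81 -0.    0.97 -0.1 ]
grip 185.5 None
end -80.4 [ 0.16  0.4   1.54 -0.    1.2   1.56]
end 99.6 [ 0.16  0.4   1.54 -0.    1.2  -1.58]
5.075 [ 0.42837383 -0.27850186  0.16005307]
[ 0.42830953 -0.27924821  0.02041031] [-1.03421099  0.39285939 -0.9882783 ]
gap 0.03860195642295986 30.00047743320465
gap 0.03898387247704776 29.99979078769684 9.575
```

```bash
cat > b.py <<'E'
from h import *
q=down(np.radians(77.3))
move_ptp([.5995,.076,.20],q)
servo_line([.5995,.076,.118],q,rate=.06)
f0=current_force()
hit=servo_line([.5995,.076,.105],q,rate=.01,contact_N=1.2)
print(hit,current_position(),current_force()-f0,current_clock(),current_finger_gap())
c=capture("scene");cv2.imwrite("pics/place.png",cv2.resize(c["image"][100:330,150:450],None,fx=2,fy=2))
E
python3 b.py
```

```text
True [0.59948826 0.07598489 0.106504  ] [0.55749016 0.41069844 5.3680831 ] 13.65 0.038553949695792816
```

View pics/place.png

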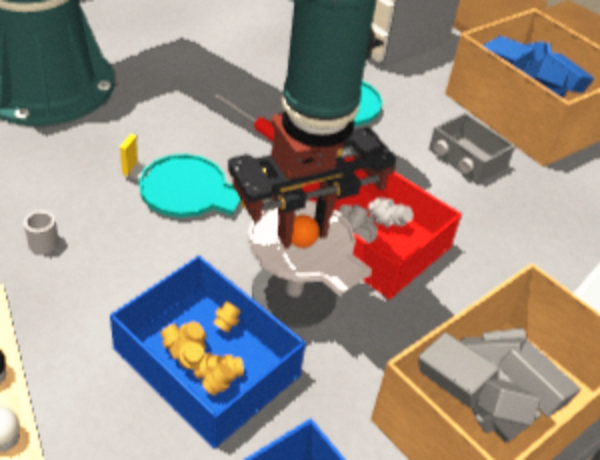

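The ball is held between the fingers over the middle of the pan. It touched down at the expected height, so I'll release it, retreat and measure again.

```bash
cat > c.py <<'E'
from h import *
q=down(np.radians(77.3))
move_gripper(.062); sleep(.4)
servo_line([.5995,.076,.20],q,rate=.06)
move_ptp([.50,-.02,.25],down(np.radians(5.5)));sleep(.3);print(current_clock())
for n in ("top","scene"):
    c=capture(n);W=cloud(c);cv2.imwrite(f"pics/rel_{n}.png",c["image"])
    s=silhouettes(n,"orange_ball_center")
    for e in s[:2]:
        p=W[e["region"]];p=p[p[:,2]>.11]
        if len(p)>20:print(n,"ball",e["conf"],np.round(sphere(p),4))
    D,Y=pan_fit(W,c["image"]);top=Y[Y[:,2]>.148]
    print(n,"lug",len(top),cv2.minAreaRect(top[:,:2].astype(np.float32)*1000) if len(top)>3 else None)
E
python3 c.py; python3 -c "
import cv2;a=cv2.imread('pics/rel_top.png')[90:220,150:350];cv2.imwrite('pics/relc.png',cv2.resize(a,None,fx=3,fy=3))"
```

```text
17.6917
top lug 52 ((510.5124816894531, 65.55804443359375), (9.515498161315918, 32.138824462890625), 5.473641395568848)
scene ball 0.56 [0.6009 0.0772 0.1145]
scene lug 49 ((513.92333984375, 66.65052795410156), (11.028657913208008, 32.32441329956055), 3.6566710472106934)
```

View pics/relc.png

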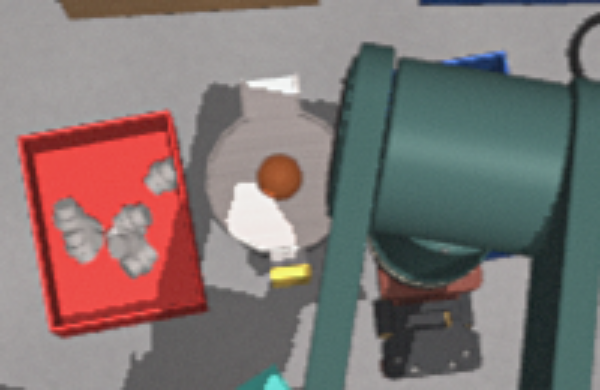

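Ball is centred in the pan (scene fit 0.6009, 0.0772, which matches the stand axis from the same camera). The lug at (289,273) in the crop is free. Next I'll grip the handle and do a small test lift, staying below the 0.111 threshold.

```bash
cat > d.py <<'E'
from h import *
x,y=.5122,.0662;q=down(np.radians(5.5))
move_gripper(.040)
move_ptp([x,y,.21],q)
print(servo_line([x,y,.117],q,rate=.06,contact_N=6),current_position())
for g in (.03,.022,.016,.013,.0):move_gripper(g)
print("gap",current_finger_gap(),current_grip_force(),current_position())
sleep(.3)
f0=current_force()
servo_line([x,y,.127],q,rate=.01);sleep(.3)
print(current_position(),current_force()-f0,current_torque(),current_clock())
for n in ("top","scene"):
    c=capture(n);W=cloud(c);cv2.imwrite(f"pics/lift_{n}.png",c["image"])
    for e in silhouettes(n,"orange_ball_center")[:2]:
        p=W[e["region"]];p=p[p[:,2]>.11]
        if len(p)>20:print(n,"ball",e["conf"],np.round(sphere(p),4))
    D,Y=pan_fit(W,c["image"],.0);r=np.hypot(D[:,0]-.5995,D[:,1]-.076)
    D=D[(r<.055)&(r>.025)&(D[:,2]<.125)]   # tilt from the dish ring
    u=np.array([np.cos(.096),np.sin(.096)]);s=(D[:,:2]-[.5995,.076])
    A=np.c_[np.ones(len(D)),s@u,s@[-u[1],u[0]],np.hypot(*s.T)]
    print(n,len(D),"dish fit z0, slope along spout, across, cone",np.round(np.linalg.lstsq(A,D[:,2],rcond=None)[0],4))
E
python3 d.py; python3 -c "
import cv2;a=cv2.imread('pics/lift_scene.png')[120:300,200:440];cv2.imwrite('pics/liftc.png',cv2.resize(a,None,fx=3,fy=3))"
```

```text
False [0.51249841 0.06621945 0.11734971]
gap 0.009965234163177673 29.99701291322708 [0.51218115 0.06625264 0.11699303]
[0.51216262 0.06618647 0.1269519 ] [ 1.17430255 -0.55373278 -1.91925452] [-0.09800518  0.27925364  0.05268661] 24.0
top ball 0.52 [0.6752 0.082  0.1011]
top 0 dish fit z0, slope along spout, across, cone [0. 0. 0. 0.]
scene ball 0.58 [0.6006 0.077  0.1246]
scene 813 dish fit z0, slope along spout, across, cone [ 0.1045 -0.0033 -0.0004  0.1121]
```

View pics/liftc.png

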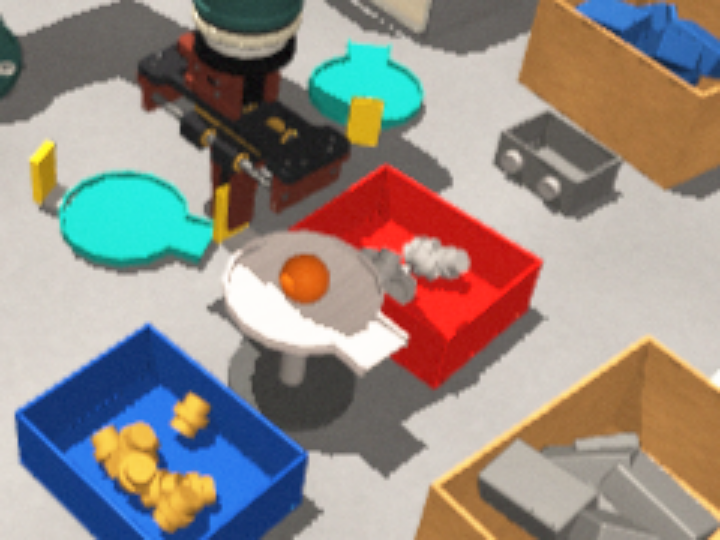

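The pan came up 10 mm, level to 0.003 rad, with the ball still in the middle. Now the full lift and the turn.

```bash
cat > e.py <<'E'
from h import *
x,y=.5122,.0662;a=np.radians(-80.35)
servo_line([x,y,.187],rate=.025);sleep(.3)
g=np.array([.5995,.076])-.088*np.array([np.cos(a),np.sin(a)])
servo_line([*g,.187],down(a),rate=.014);sleep(.8)
print(current_position(),current_finger_gap(),current_grip_force(),current_clock())
for n in ("top","scene"):
    c=capture(n);W=cloud(c);cv2.imwrite(f"pics/end_{n}.png",c["image"])
    for e in silhouettes(n,"orange_ball_center")[:2]:
        p=W[e["region"]];p=p[p[:,2]>.17]
        if len(p)>20:print(n,"ball",e["conf"],np.round(sphere(p),4))
    D,Y=pan_fit(W,c["image"],.07);r=np.hypot(D[:,0]-.5995,D[:,1]-.076)
    sp=D[(r>.07)&(D[:,1]<.03)];print("spout",len(sp),sp.mean(0) if len(sp) else "")
    D=D[(r<.055)&(r>.025)&(D[:,2]<.195)]
    if len(D)<50: continue
    u=np.array([np.cos(a),np.sin(a)]);s=(D[:,:2]-[.5995,.076])
    A=np.c_[np.ones(len(D)),s@u,s@[-u[1],u[0]],np.hypot(*s.T)]
    print(n,len(D),"dish fit",np.round(np.linalg.lstsq(A,D[:,2],rcond=None)[0],4))
E
python3 e.py; python3 -c "
import cv2
a=cv2.imread('pics/end_scene.png')[100:300,180:440];b=cv2.imread('pics/end_top.png')[60:260,140:340]
cv2.imwrite('pics/endc.png',cv2.resize(cv2.hconcat([a,b]),(782,340)))"
```

```text
[0.58475466 0.16275746 0.1870018 ] 0.009983547357485394 29.998221695423126 36.625
top ball 0.45 [0.5986 0.0775 0.1885]
spout 180 [ 0.61195159 -0.00202007  0.17633635]
top 753 dish fit [ 0.1669  0.0023 -0.0007  0.104 ]
scene ball 0.5 [0.6006 0.078  0.1844]
spout 186 [ 0.6157904  -0.00181247  0.17391792]
scene 842 dish fit [ 0.1647  0.0012 -0.0015  0.1027]
```

View pics/endc.png

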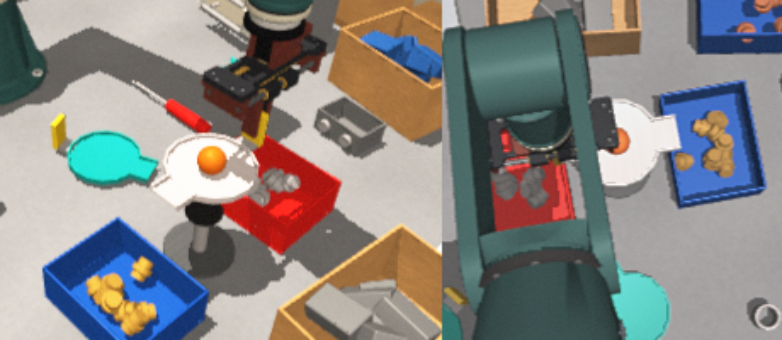

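The spout points at the blue bin (measured −79.9° against −80.35°). The pan is level, the ball is centred and the pan floor is at z ≈ 0.166.

```bash
python3 -c "
from bench import *
print(close_job())"
```

```text
the job is handed in; nothing more can be done
None
```

The job is handed in, but no verdict came back: at my last measurement the pan was held level by its handle about 7 cm above the stand, spout within about 1° of square to the blue bin, with the orange ball in the middle.

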